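# Stopper the bath-salt jar and check that it is not stuck

### The job

Put the larger wooden cone stopper into the jar whose mouth it fits and press it down fully home with a push of about 10 N, pushing gently all the while (never as much as 20 N). Then check that it has not jammed by rocking it over about 6 degrees without taking it out of the mouth, and leave it fully home and level again, let go, with everything else on the table undisturbed.

Things in the scene. Friction and masses are not known exactly. Their poses are not given: they have to be found in the camera images.
- stopper: the larger of two loose turned-wood stoppers, upright on its narrow foot, z (its axis) up. A cone 36 mm across at the foot (z 0) widening to 60 mm at z 30 mm; above it a neck 20 mm across, z 30 to 45 mm; then a cylindrical knob 30 mm across, z 45 to 73 mm, top at 74 mm. Mass 0.1 to 0.2 kg. Origin: centre of the foot
- stopper_knob (a point): centre of the larger stopper's knob, 59 mm above its foot: where to grip it
- jar: the larger white stoneware jar, round, 96 mm across, fixed to the table. A tight collar in its neck has a conical seat that matches the larger stopper. Seat rigid, friction about 0.5 to 0.7: a stopper pressed in off-centre or tilted hangs up before it is home, a pressed one sticks lightly, and to tilt it must rise (about 3.5 mm for 6 degrees). Origin: centre of its underside
- jar_mouth (a point): point on the jar's axis 100 mm above the table, z up: the collar's nominal rim. The true rim stands up to 4 mm higher or lower, so feel for it. Seat 59 mm across at the rim, narrowing by 4 mm of radius per 10 mm down, as the stopper does; 34 mm deep, free below. Home, the stopper's foot lies 29 mm below the true rim (25 to 33 mm below this point), its cone's top edge 1 mm above the rim
- small_jar: the smaller white stoneware jar, 84 mm across, about 100 mm high, fixed, its conical mouth only 44 mm across at the rim: the larger stopper does not go home in it. Origin: centre of its underside
- small_stopper: smaller stopper, same form: cone 25 mm to 43 mm across, 22.5 mm high, knob 26 mm across, 66.5 mm high in all. Origin: centre of its foot. It belongs to the other jar; leave it alone
- oil_bottle: small capped amber bottle, 44 mm across, 100 mm high. Origin: centre of its underside
- brass_bowl: brass bowl, 104 mm across, 45 mm high. Origin: centre of its underside
- stone_a: flat dark massage stone, 56 mm across, 20 mm high. Origin: centre of its underside
- stone_b: flat dark massage stone, 66 mm across, 22 mm high. Origin: centre of its underside
- candle: pale candle, 60 mm across, 65 mm high. Origin: centre of its underside
- dish: blue ceramic dish, 90 mm across, 30 mm high. Origin: centre of its underside
- brush: brush with a handle, lying. Origin: its underside
Not all that is in view belongs to the job. Leave any pink or turquoise look-alike of the stopper alone.

How it is judged:
By the outcome, as a careful person would: the job done as asked, in the order asked, and still so for the second after the job is handed in, with the robot touching nothing.
It also fails if it takes over 48 s, if anything falls off the work surface, if the arm or the gripper's body presses on something with over 40 N, if the wrist force passes 120 N, or if a joint passes its speed limit or range.

### The arm

A 6-joint arm with a two-finger parallel gripper is mounted at the origin on the work surface. World frame = base frame: x ahead of the robot, y to its left, z up, the work surface at z = 0. Lengths are in mm, angles in rad, forces in N, time in s.
With the tool pointing down it reaches from about 350 to 925 mm from the base axis. Payload 6.4 kg.
Tool frame: the origin (TCP) lies on the centre line of the jaws, within the pads' length; the fingertips stand 8 mm ahead of it and the grasp point (between the pads) lies 11 mm behind it (bot.tips_ahead is the distance from the TCP to the fingertips, in mm); z points along the fingers, y is the line along which they close (so a half turn about z gives the same grasp; the last joint's range is limited). The gripper opens to 94 mm and grips with 3 to 60 N. Pads are 16 mm wide; open, the fingers measure 119 mm over their backs; the gripper's body (75 mm by 177 mm) begins 78 mm behind the grasp point.
Start: joints at [-1.384, 0.245, 1.558, -0, 1.339, -0.174], TCP at [229.47, -608.159, 213.455] pointing down, gripper open.
Joint ranges: [-3.13, 3.13], [-1.02, 2.26], [0.13, 2.54], [-0.95, 4.09], [0.21, 2.88], [-2.74, 2.74]. Speed limits (rad/s): [2.57, 2.57, 3.14, 3.14, 3.14, 3.14].

### API

Orientations are given as a rotation vector (axis times angle).
In Python, from bench import bot, optics, close_job gives the robot as it stands. The module is installed in compiled form; this text tells all that it offers.
- The arm moves only by the tool servo_tool, never from a script. Its argument "commands" is one flat list of numbers, 6 for each row, row after row: the shift along the tool's x, y, z in cm, then the turn, a rotation vector about the tool's x, y, z in degrees. In form: [dx, dy, dz, ax, ay, az, dx, dy, dz, ax, ay, az, ...]. A call has exactly 8 rows; each row shifts and turns the commanded pose from where the row before left it, along the tool's axes as they then stand; what a row does not reach is not made up. A row lasts 1/8 s, in which the tool goes at most 62.5 mm and 10.7 degrees, less where a joint would pass 70% of its speed; a pose out of reach is approached as far as the arm can. A call with a gripper value outside its range is refused whole. "fingers" is the closure, from 0 (fully open) to 1 (shut), set as the call begins (left out, the last holds). The fingers move at their own pace and stop on an object; the grip force is fixed at half the most. Time passes only in rows, so rows that do not move let the fingers close, or fill a call up. It gives the time, the measured TCP pose, the force, the opening and the grip force at its end, in the units of the state.
- bot.read_state(): the state, without advancing time (a new reading comes with each control period).
- optics.get_image(name): name is "scene" or "side" or "wrist"; returns the picture (400x640x3 uint8, blue, green, red); there is no depth.
- optics.get_calibration(name): a dict with "K" (3x3 intrinsics, pixels), "origin" and "rotation" of the camera in the world. Camera axes: x right, y up, looking along -z (the intrinsics and any distortion apply to the point x, -y, -z); pixel columns grow to the right and rows downward; lengths in mm; the calibration is good to about 2 mm. A picture is of the moment at which its call begins: read the wrist's pose just before it. get_calibration takes no time and is no camera call; for the wrist camera it gives the pose at the moment of the call.
- close_job(): hands the job in; it is judged then, once.
The state is a dict: "t": time; "joint_pos": joint angles; "dq": joint speeds; "effort": joint torques, N m; "position": TCP position; "orientation": TCP orientation; "contact_force": force on the tool from outside, world axes, zero at the start; "wrist_torque": the same for the moment, N m; "gripper_width": opening from 0.0 (shut) to 1.0 (fully open); "grip_force": force on a finger pad.
Only numpy, scipy, OpenCV 4.12 (cv2) and the standard library are available. Lean on these libraries where they do the work, as an engineer would, in place of code of your own. Each camera call takes 0.05 s, during which the arm holds its last target. There are 200 camera calls.

## Working session

There is one attempt and no reset: what is moved stays moved. The work goes in short steps, Python scripts to look and compute and a tool call to move; the robot and the scene stay as the last step left them, time stands still between calls to the robot, and variables do not carry over. Pictures are saved under pics/ and viewed, at most 10 in all, crops included, and the job is handed in when it is done.

Besides the shell and the picture viewer there is one more tool, called after "Emit:" as a command line: name --argument value ..., lists and objects as JSON in quotes. servo_tool: Moves the arm, as the interface text tells. Its arguments: {"type":"object","properties":{"commands":{"type":"array"},"fingers":{"type":"number"}},"required":["commands"]}

```bash
mkdir -p pics; cat > h.py <<'E'
import numpy as np,cv2
from bench import bot,optics
from scipy.spatial.transform import Rotation as R
def ray(name,u,v,cal=None):
    c=cal or optics.get_calibration(name);K=np.array(c["K"])
    p=np.array([(u-K[0,2])/K[0,0],-(v-K[1,2])/K[1,1],-1.])
    return np.array(c["origin"],float),np.array(c["rotation"]).reshape(3,3)@p
def atz(name,u,v,z,cal=None):
    o,d=ray(name,u,v,cal);return o+d*(z-o[2])/d[2]
def proj(name,P,cal=None):
    c=cal or optics.get_calibration(name);K=np.array(c["K"])
    p=np.array(c["rotation"]).reshape(3,3).T@(np.array(P,float)-np.array(c["origin"]))
    return K[0,0]*p[0]/-p[2]+K[0,2],K[1,1]*-p[1]/-p[2]+K[1,2]
E
python3 - <<'E'
from h import *
a=optics.get_image("scene");b=optics.get_image("side")
cv2.imwrite("pics/scene.png",a);cv2.imwrite("pics/side.png",b)
for n in("scene","side","wrist"):print(n,optics.get_calibration(n))
s=bot.read_state();print(s)
E
```

```text
scene {'K': array([[501.0986895 ,   0.        , 322.60312682],
       [  0.        , 501.0986895 , 198.18826408],
       [  0.        ,   0.        ,   1.        ]]), 'origin': array([1395.61953294, -360.42037164,  793.14455932]), 'rotation': array([0.82816228, 0.51532699, 1.0342723 ])}
side {'K': array([[444.76852554,   0.        , 318.56992891],
       [  0.        , 444.76852554, 201.01461476],
       [  0.        ,   0.        ,   1.        ]]), 'origin': array([ 502.91489508, -798.41769799,  940.488661  ]), 'rotation': array([ 0.77442046, -0.01840677, -0.04208112])}
wrist {'K': array([[320.29302041,   0.        , 317.92432133],
       [  0.        , 320.29302041, 197.1484314 ],
       [  0.        ,   0.        ,   1.        ]]), 'origin': array([ 303.7618773 , -580.36553104,  384.17126474]), 'rotation': array([-0.24055065,  0.16704401, -1.2015169 ])}
{'t': 0.1, 'joint_pos': array([-1.38409203e+00,  2.45742423e-01,  1.55886115e+00, -1.35062812e-05,
        1.33872719e+00, -1.74093652e-01]), 'dq': array([ 4.45332033e-04, -1.59269881e-03, -2.85257975e-03,  3.59346634e-05,
       -6.84270992e-04, -5.63156929e-04]), 'effort': array([ 2.25480003e-04, -4.16915381e+01, -3.15524805e+01,  6.86728070e-02,
        3.09768878e-02, -5.16267392e-05]), 'position': array([ 229.37075287, -607.62455564,  212.4733585 ]), 'orientation': array([-3.08890081e+00, -5.63364092e-01,  3.78360151e-05]), 'contact_force': array([-0.25840007,  0.16326231,  0.76820713]), 'wrist_torque': array([-0.01301083,  0.01324091, -0.04565   ]), 'grip_force': 0.0, 'gripper_width': 0.9984440612452918}
```

View pics/scene.png

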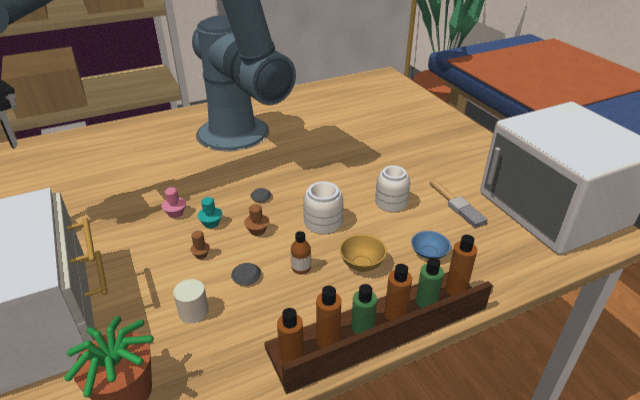

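View pics/side.png

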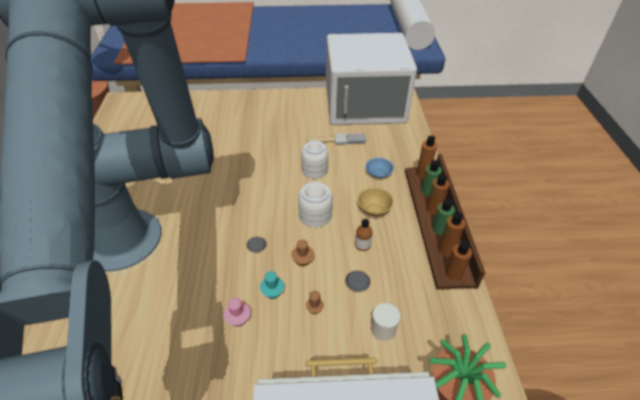

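The scene view shows two brown stoppers, at (257,219) and (199,245), with a pink look-alike at (173,203) and a turquoise one at (209,212). The jars are at (323,207) and (393,188). In the side view the brown stoppers are at (303,252) and (314,302), and the jars at (315,204) and (315,160). The stopper at (257,219) and the jar at (323,207) look like the larger ones. I'll confirm that in an enlarged crop.

```bash
sed -i 's/np.array(c\["rotation"\]).reshape(3,3)/R.from_rotvec(c["rotation"]).as_matrix()/' h.py
python3 - <<'E'
from h import *
a=cv2.imread("pics/scene.png")[165:265,180:345];b=cv2.imread("pics/side.png")[175:325,270:350]
a=cv2.resize(a,None,fx=3,fy=3,interpolation=3);b=cv2.resize(b,None,fx=3.6,fy=3.6,interpolation=3)
c=np.zeros((540,495+288,3),np.uint8);c[:300,:495]=a;c[:540,495:]=b
cv2.imwrite("pics/crop.png",c)
print(atz("scene",257,210,74),atz("side",302.5,244,74),"stopper")
print(atz("scene",323,190,105),atz("side",315,190,105),"jar")
E
```

```text
[507.3231203  -95.65075227  74.        ] [495.15937209 -99.24208805  74.        ] stopper
[541.18843044  58.1386066  105.        ] [532.70061649  60.21089183 105.        ] jar
```

View pics/crop.png

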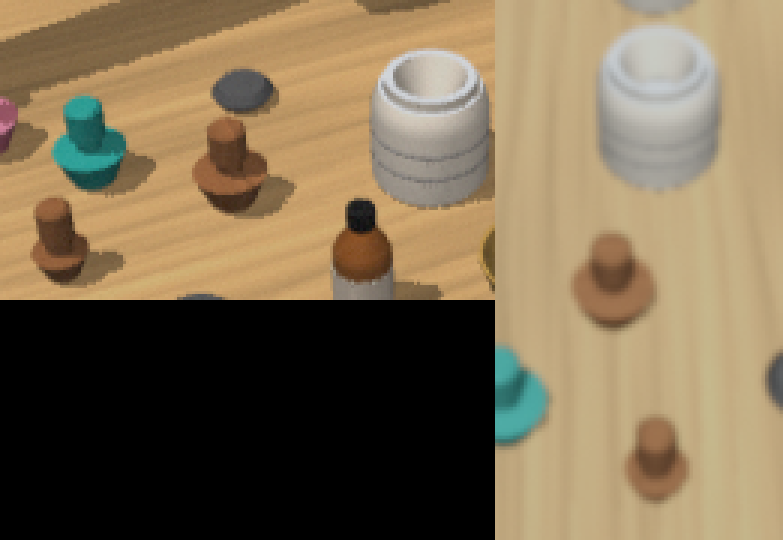

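```bash
cat >> h.py <<'E'
def tool():
    s=bot.read_state();return np.array(s["position"]),R.from_rotvec(s["orientation"]).as_matrix(),s
E
python3 - <<'E'
from h import *
p,T,s=tool();print(p,"\n",T.round(3))
c=optics.get_calibration("wrist");print("cam in tool",(T.T@(c["origin"]-p)).round(1),"\n",(T.T@R.from_rotvec(c["rotation"]).as_matrix()).round(3))
print("stopper",atz("scene",255.7,207,74),atz("side",302.5,242.5,74))
print("jar",atz("scene",324,189.7,102),atz("side",315.6,192.2,102))
for z in(150,200,250,300):print(z,atz("scene",55,192,z).round(),atz("side",255,382,z).round(),atz("side",438,375,z).round())
for n,u,v in(("oil",300,268),("stoneA",261,196),("turq",209,222),("small jar",392,203),("small st",199,254),("handle",88,220)):print(n,atz("scene",u,v,0).round())
t=np.array([500,-97,300.])
print("delta tool cm",(T.T@(t-p)/10).round(2))
E
```

```text
[ 229.37075287 -607.62455564  212.4733585 ] 
 [[ 0.936  0.353 -0.   ]
 [ 0.353 -0.936  0.002]
 [ 0.    -0.002 -1.   ]]
cam in tool [  79.3    0.5 -171.7] 
 [[ 0.     0.962  0.272]
 [ 1.    -0.    -0.001]
 [-0.001  0.272 -0.962]]
stopper [495.27656059 -94.49184414  74.        ] [495.25284157 -94.45253779  74.        ]
jar [537.40331783  62.61256943 102.        ] [534.08769594  54.74459372 102.        ]
150 [ 351. -497.  150.] [ 405. -471.  150.] [ 733. -473.  150.]
200 [ 432. -486.  200.] [ 412. -491.  200.] [ 719. -493.  200.]
250 [ 513. -476.  250.] [ 418. -512.  250.] [ 704. -514.  250.]
300 [ 594. -465.  300.] [ 424. -533.  300.] [ 690. -534.  300.]
oil [655. -54.  -0.]
stoneA [364. -38.   0.]
turq [ 410. -192.    0.]
small jar [541. 259.   0.]
small st [ 513. -244.    0.]
handle [ 271. -461.    0.]
delta tool cm [ 43.35 -38.24  -8.67]
```

Emit:
servo_tool --commands '[0, 0, -4.5, 0, 0, 0, 0, 0, -4.5, 0, 0, 0, 4.3, -3.8, 0, 0, 0, 0, 4.3, -3.8, 0, 0, 0, 0, 4.3, -3.8, 0, 0, 0, 0, 4.3, -3.8, 0, 0, 0, 0, 4.3, -3.8, 0, 0, 0, 0, 4.3, -3.8, 0, 0, 0, 0]' --fingers 0

```text
t: 1.1
position: [390.8, -301.9, 303.1]
orientation: [-3.09, -0.563, 0.0]
contact_force: [0.3, 0.1, -0.2]
gripper_width: 0.998
grip_force: 0.0
```

Emit:
servo_tool --commands '[4.3, -3.95, 0, 0, 0, 0, 4.3, -3.95, 0, 0, 0, 0, 4.3, -3.95, 0, 0, 0, 0, 4.3, -3.95, 0, 0, 0, 0, 0, 0, 4, 0, 0, 0, 0, 0, 4, 0, 0, 0, 0, 0, 4, 0, 0, 0, 0, 0, 0, 0, 0, 0]'

```text
t: 2.1
position: [493.1, -94.1, 180.0]
orientation: [-3.086, -0.563, 0.01]
contact_force: [0.7, -0.3, 0.3]
gripper_width: 0.998
grip_force: 0.0
```

```bash
python3 - <<'E'
from h import *
p,T,s=tool();c=optics.get_calibration("wrist");a=optics.get_image("wrist");cv2.imwrite("pics/w1.png",a)
import pickle;pickle.dump((p,T,c),open("w1.pkl","wb"));print(p,T.round(3),s["contact_force"])
print(proj("wrist",(495,-94.5,74),c),proj("wrist",(536,58,102),c))
E
```

```text
[493.06040934 -94.09940338 179.97756501] [[ 0.936  0.353 -0.007]
 [ 0.353 -0.936  0.003]
 [-0.006 -0.005 -1.   ]] [ 0.70698674 -0.34015996  0.28403791]
(np.float64(318.8913260066866), np.float64(195.5076108471686)) (np.float64(145.09278296138413), np.float64(85.26634747175041))
```

View pics/w1.png

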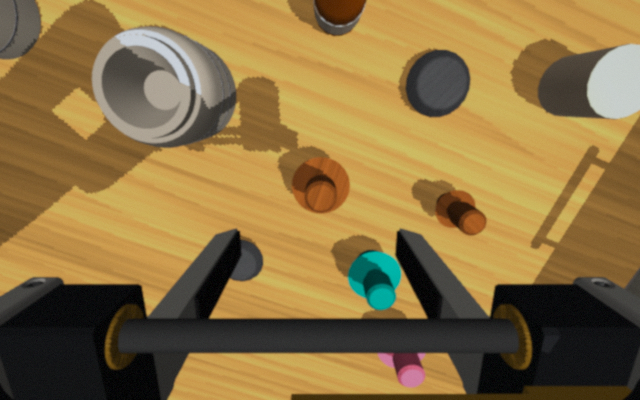

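The wrist view agrees with the estimates. The stopper's knob top is at (320,196), predicted (319,195.5), and the larger jar's mouth is at about (147,87), predicted (145,85). Next I descend and grip.

Emit:
servo_tool --commands '[0.2, 0.1, 3.3, 0, 0, 0, 0, 0, 3.3, 0, 0, 0, 0, 0, 3.3, 0, 0, 0, 0, 0, 3.0, 0, 0, 0, 0, 0, 0.3, 0, 0, 0, 0, 0, 0, 0, 0, 0, 0, 0, 0, 0, 0, 0, 0, 0, 0, 0, 0, 0]'

```text
t: 3.15
position: [498.6, -95.8, 52.7]
orientation: [3.089, 0.564, 0.003]
contact_force: [-0.1, 0.7, 0.3]
gripper_width: 1.0
grip_force: 0.0
```

Emit:
servo_tool --commands '[0, 0, 0, 0, 0, 0, 0, 0, 0, 0, 0, 0, 0, 0, 0, 0, 0, 0, 0, 0, 0, 0, 0, 0, 0, 0, 0, 0, 0, 0, 0, 0, 0, 0, 0, 0, 0, 0, 0, 0, 0, 0, 0, 0, 0, 0, 0, 0]' --fingers 1

```text
t: 4.15
position: [497.7, -95.4, 51.4]
orientation: [-3.091, -0.564, 0.0]
contact_force: [0.3, 0.4, -1.4]
gripper_width: 0.311
grip_force: 30.0
```

```bash
python3 - <<'E'
from h import *
p,T,s=tool();print(p,T.round(4),s["contact_force"],s["gripper_width"],s["grip_force"])
E
```

```text
[497.68467337 -95.4062598   51.37977122] [[ 9.356e-01  3.530e-01 -1.000e-04]
 [ 3.530e-01 -9.356e-01  1.000e-04]
 [-1.000e-04 -1.000e-04 -1.000e+00]] [ 0.27928314  0.44869418 -1.42548828] 0.3112245779844602 29.99952882528305
```

Gripped: the opening is 29 mm on a 30 mm knob, at 30 N. Next, lift and carry it to just above the jar.

Emit:
servo_tool --commands '[0, 0, -1.4, 0, 0, 0, 0, 0, -3.5, 0, 0, 0, 0, 0, -3.5, 0, 0, 0, 0, 0, -3.0, 0, 0, 0, 0, 0, -1.0, 0, 0, 0, 2.3, -3.2, 0, 0, 0, 0, 2.3, -3.3, 0, 0, 0, 0, 2.3, -3.2, 0, 0, 0, 0]'

```text
t: 5.15
position: [527.6, 20.9, 174.7]
orientation: [-3.09, -0.563, 0.002]
contact_force: [-0.2, -0.9, -1.3]
gripper_width: 0.311
grip_force: 30.0
```

Emit:
servo_tool --commands '[1.5, -2.0, 0, 0, 0, 0, 0.8, -1.3, 0, 0, 0, 0, 0, 0, 0, 0, 0, 0, 0, 0, 0, 0, 0, 0, 0, 0, 0, 0, 0, 0, 0, 0, 0, 0, 0, 0, 0, 0, 0, 0, 0, 0, 0, 0, 0, 0, 0, 0]'

```text
t: 6.15
position: [537.9, 58.5, 175.5]
orientation: [3.091, 0.563, 0.0]
contact_force: [0.4, 0.5, -1.2]
gripper_width: 0.316
grip_force: 30.0
```

```bash
python3 - <<'E'
from h import *
p,T,s=tool();c=optics.get_calibration("wrist");a=optics.get_image("wrist");b=optics.get_image("scene");d=optics.get_image("side")
print(p,T.round(4),s["contact_force"],s["wrist_torque"])
cv2.imwrite("w2.png",a);cv2.imwrite("s2.png",b);cv2.imwrite("d2.png",d)
S=p-2.2*T[:,0]
for n in("wrist","scene","side"):print(n,"knob top",np.round(proj(n,S+[0,0,22.6]),1),"cone top",np.round(proj(n,S-[0,0,21.4]),1),"rim",np.round(proj(n,(536,58,100)),1))
o=np.zeros((600,800,3),np.uint8)
o[:400,:800]=cv2.resize(a[80:280,120:520],None,fx=2,fy=2,interpolation=3)
o[400:600,:400]=cv2.resize(b[140:240,220:420],None,fx=2,fy=2,interpolation=3)
o[400:600,400:]=cv2.resize(d[130:230,220:420],None,fx=2,fy=2,interpolation=3)
cv2.imwrite("pics/c2.png",o)
E
```

```text
[537.93286963  58.53240412 175.48384605] [[ 0.9357  0.3528  0.    ]
 [ 0.3528 -0.9357 -0.    ]
 [ 0.      0.     -1.    ]] [ 0.44410608  0.47111966 -1.19311481] [ 0.02741665 -0.06442225 -0.02039909]
wrist knob top [316.9 270.4] cone top [317. 237.] rim [316.9 210.7]
scene knob top [321.9 155.1] cone top [321.9 171.5] rim [322.  190.6]
side knob top [316.1 164.4] cone top [316.2 177.1] rim [316.3 191.9]
```

View pics/c2.png

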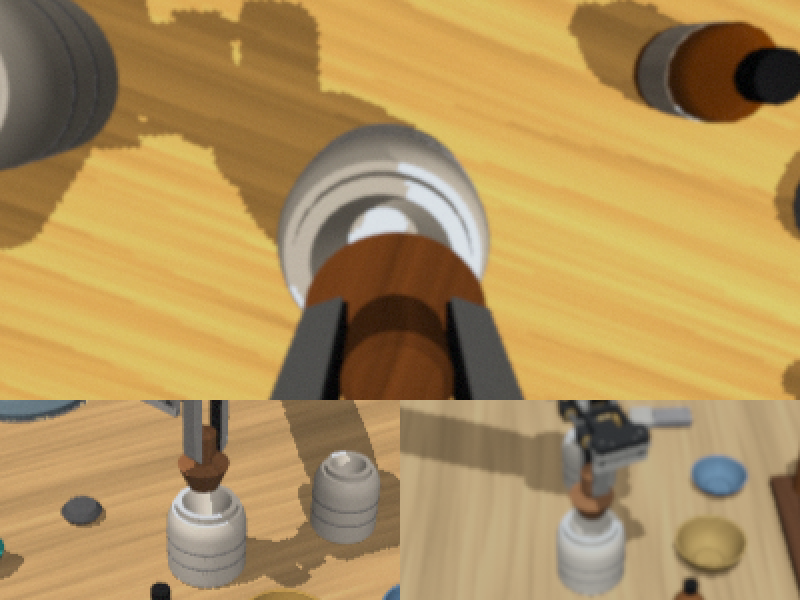

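The wrist view shows the stopper centred at about x=318 px (original) but the jar at about 312 px. So the jar sits roughly 3–4 mm along −y tool from where I have it. I'll overlay circles to refine this.

```bash
python3 - <<'E'
from h import *
import pickle
p1,T1,c1=pickle.load(open("w1.pkl","rb"));c2=optics.get_calibration("wrist")
def circ(img,name,cal,C,r,z,col,f,u0,v0):
    pts=[proj(name,(C[0]+r*np.cos(t),C[1]+r*np.sin(t),z),cal) for t in np.linspace(0,6.283,90)]
    q=((np.array(pts)+.5-[u0,v0])*f).astype(np.int32);cv2.polylines(img,[q],True,col,1)
a=cv2.imread("pics/w1.png");b=cv2.imread("w2.png")
A=cv2.resize(a[15:155,80:250],None,fx=2.35,fy=2.35*1.0,interpolation=3);f=2.35
A=cv2.resize(a[15:155,80:245],None,fx=4,fy=4,interpolation=3)[:, :]
for C,col in(((536,58),(0,0,255)),((534.6,61.5),(0,255,0))):
    circ(A,"wrist",c1,C,29.5,100,col,4,80,15);circ(A,"wrist",c1,C,48,55,col,4,80,15)
cv2.imwrite("pics/c3.png",A)
B=cv2.resize(b[130:290,240:400],None,fx=3.7,fy=3.7,interpolation=3)
for C,col in(((536,58),(0,0,255)),((534.6,61.5),(0,255,0))):
    circ(B,"wrist",c2,C,29.5,100,col,3.7,240,130);circ(B,"wrist",c2,C,48,55,col,3.7,240,130)
S=[537.93-2.06,58.53-.78]
circ(B,"wrist",c2,S,30,154.1,(255,0,0),3.7,240,130)
cv2.imwrite("pics/c4.png",B)
E
```

```text
(no output)
```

View pics/c3.png

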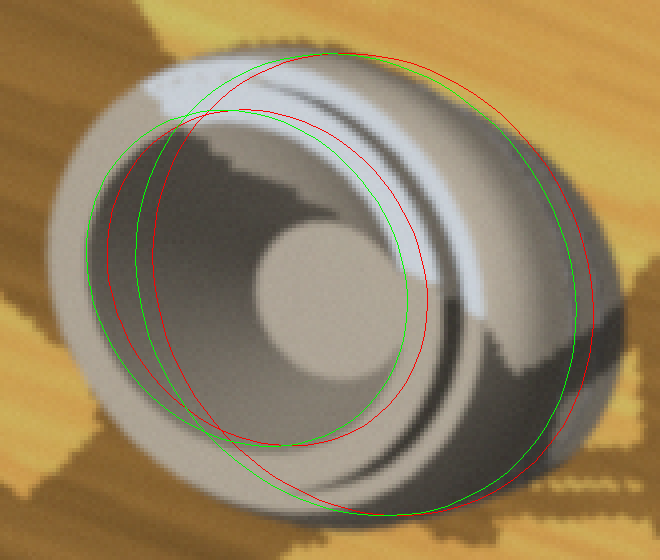

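View pics/c4.png

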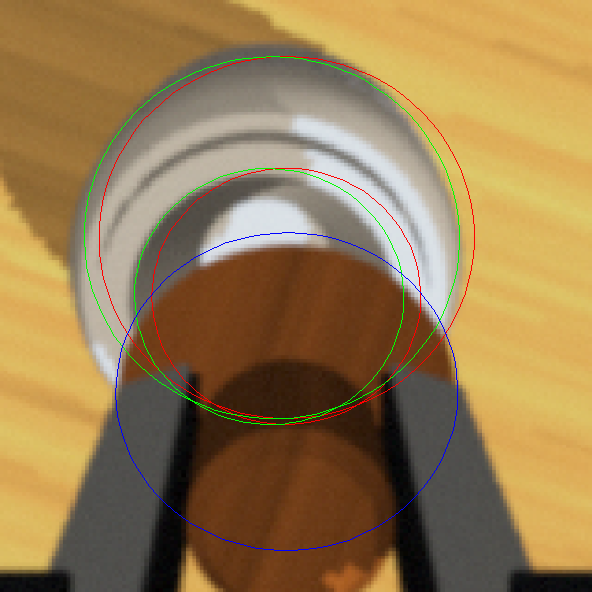

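In w1 the green circle (534.6, 61.5) fits the mouth, whose inner edge spans 88–404 × 118–443. The stopper is about 4 mm off in −y tool, with perhaps 1 mm more to go in +x. I'll correct that and descend to just above contact.

Emit:
servo_tool --commands '[0.1, -0.4, 0, 0, 0, 0, 0, 0, 1.0, 0, 0, 0, 0, 0, 1.2, 0, 0, 0, 0, 0, 1.0, 0, 0, 0, 0, 0, 0.6, 0, 0, 0, 0, 0, 0.3, 0, 0, 0, 0, 0, 0, 0, 0, 0, 0, 0, 0, 0, 0, 0]'

```text
t: 7.3
position: [537.8, 62.7, 134.9]
orientation: [3.09, 0.564, 0.001]
contact_force: [0.8, 0.1, -1.5]
gripper_width: 0.311
grip_force: 30.0
```

Emit:
servo_tool --commands '[0, 0, 0.05, 0, 0, 0, 0, 0, 0.05, 0, 0, 0, 0, 0, 0.05, 0, 0, 0, 0, 0, 0.05, 0, 0, 0, 0, 0, 0.05, 0, 0, 0, 0, 0, 0.05, 0, 0, 0, 0, 0, 0, 0, 0, 0, 0, 0, 0, 0, 0, 0]'

```text
t: 8.3
position: [537.5, 62.8, 131.5]
orientation: [3.091, 0.564, 0.0]
contact_force: [0.5, -0.6, -1.2]
gripper_width: 0.313
grip_force: 30.0
```

Emit:
servo_tool --commands '[0, 0, 0.03, 0, 0, 0, 0, 0, 0.03, 0, 0, 0, 0, 0, 0.03, 0, 0, 0, 0, 0, 0.03, 0, 0, 0, 0, 0, 0.03, 0, 0, 0, 0, 0, 0.03, 0, 0, 0, 0, 0, 0.02, 0, 0, 0, 0, 0, 0, 0, 0, 0]'

```text
t: 9.3
position: [537.4, 62.8, 129.4]
orientation: [-3.091, -0.564, 0.0]
contact_force: [0.2, -0.4, -0.4]
gripper_width: 0.312
grip_force: 30.0
```

Emit:
servo_tool --commands '[0, 0, 0.03, 0, 0, 0, 0, 0, 0.03, 0, 0, 0, 0, 0, 0.03, 0, 0, 0, 0, 0, 0.03, 0, 0, 0, 0, 0, 0.03, 0, 0, 0, 0, 0, 0.03, 0, 0, 0, 0, 0, 0.02, 0, 0, 0, 0, 0, 0, 0, 0, 0]'

```text
t: 10.3
position: [537.4, 62.8, 127.4]
orientation: [-3.091, -0.564, 0.0]
contact_force: [0.7, -0.9, -0.6]
gripper_width: 0.31
grip_force: 30.0
```

Emit:
servo_tool --commands '[0, 0, 0.03, 0, 0, 0, 0, 0, 0.03, 0, 0, 0, 0, 0, 0.03, 0, 0, 0, 0, 0, 0.03, 0, 0, 0, 0, 0, 0.02, 0, 0, 0, 0, 0, 0.01, 0, 0, 0, 0, 0, 0, 0, 0, 0, 0, 0, 0, 0, 0, 0]'

```text
t: 11.3
position: [537.5, 62.8, 126.0]
orientation: [3.091, 0.564, 0.0]
contact_force: [0.4, 0.2, -0.8]
gripper_width: 0.311
grip_force: 30.0
```

Emit:
servo_tool --commands '[0, 0, 0.03, 0, 0, 0, 0, 0, 0.03, 0, 0, 0, 0, 0, 0.03, 0, 0, 0, 0, 0, 0.03, 0, 0, 0, 0, 0, 0.02, 0, 0, 0, 0, 0, 0.01, 0, 0, 0, 0, 0, 0, 0, 0, 0, 0, 0, 0, 0, 0, 0]'

```text
t: 12.3
position: [537.5, 62.8, 124.5]
orientation: [3.091, 0.564, 0.0]
contact_force: [0.3, -0.1, -1.4]
gripper_width: 0.316
grip_force: 30.0
```

Emit:
servo_tool --commands '[0, 0, 0.03, 0, 0, 0, 0, 0, 0.03, 0, 0, 0, 0, 0, 0.03, 0, 0, 0, 0, 0, 0.03, 0, 0, 0, 0, 0, 0.02, 0, 0, 0, 0, 0, 0.01, 0, 0, 0, 0, 0, 0, 0, 0, 0, 0, 0, 0, 0, 0, 0]'

```text
t: 13.3
position: [537.3, 63.0, 123.2]
orientation: [-3.09, -0.564, 0.0]
contact_force: [-5.3, 2.1, 5.2]
gripper_width: 0.314
grip_force: 30.0
```

Emit:
servo_tool --commands '[-0.02, -0.02, 0, 0, 0, 0, -0.02, -0.02, 0, 0, 0, 0, 0, 0, 0.02, 0, 0, 0, 0, 0, 0.02, 0, 0, 0, 0, 0, 0.02, 0, 0, 0, 0, 0, 0.02, 0, 0, 0, 0, 0, 0, 0, 0, 0, 0, 0, 0, 0, 0, 0]'

```text
t: 14.3
position: [537.0, 63.2, 122.4]
orientation: [-3.09, -0.564, -0.0]
contact_force: [-3.5, 2.6, 4.7]
gripper_width: 0.313
grip_force: 30.0
```

Emit:
servo_tool --commands '[-0.02, -0.02, 0, 0, 0, 0, -0.01, -0.03, 0, 0, 0, 0, 0, 0, 0.02, 0, 0, 0, 0, 0, 0.02, 0, 0, 0, 0, 0, 0.02, 0, 0, 0, 0, 0, 0.02, 0, 0, 0, 0, 0, 0, 0, 0, 0, 0, 0, 0, 0, 0, 0]'

```text
t: 15.3
position: [536.5, 63.4, 121.4]
orientation: [-3.091, -0.564, -0.0]
contact_force: [-1.3, 3.5, 3.0]
gripper_width: 0.313
grip_force: 30.0
```

Emit:
servo_tool --commands '[0, -0.03, 0, 0, 0, 0, 0, -0.03, 0, 0, 0, 0, 0, 0, 0.02, 0, 0, 0, 0, 0, 0.02, 0, 0, 0, 0, 0, 0.02, 0, 0, 0, 0, 0, 0.02, 0, 0, 0, 0, 0, 0, 0, 0, 0, 0, 0, 0, 0, 0, 0]'

```text
t: 16.3
position: [536.3, 63.8, 120.6]
orientation: [3.09, 0.564, -0.0]
contact_force: [-0.0, 0.4, 1.6]
gripper_width: 0.312
grip_force: 30.0
```

Emit:
servo_tool --commands '[0, -0.01, 0.01, 0, 0, 0, 0, 0, 0.01, 0, 0, 0, 0, 0, 0.01, 0, 0, 0, 0, 0, 0.01, 0, 0, 0, 0, 0, 0.01, 0, 0, 0, 0, 0, 0, 0, 0, 0, 0, 0, 0, 0, 0, 0, 0, 0, 0, 0, 0, 0]'

```text
t: 17.3
position: [536.4, 63.9, 120.5]
orientation: [3.09, 0.564, 0.0]
contact_force: [-2.5, -0.7, 5.7]
gripper_width: 0.318
grip_force: 30.0
```

Emit:
servo_tool --commands '[-0.02, 0, 0, 0, 0, 0, -0.01, 0, 0, 0, 0, 0, 0, 0, 0.01, 0, 0, 0, 0, 0, 0.01, 0, 0, 0, 0, 0, 0, 0, 0, 0, 0, 0, 0, 0, 0, 0, 0, 0, 0, 0, 0, 0, 0, 0, 0, 0, 0, 0]'

```text
t: 18.3
position: [536.4, 63.9, 120.5]
orientation: [3.09, 0.564, 0.001]
contact_force: [-1.7, -0.4, 5.8]
gripper_width: 0.312
grip_force: 30.0
```

Emit:
servo_tool --commands '[-0.02, 0, 0.01, 0, 0, 0, 0, 0, 0.01, 0, 0, 0, 0, 0, 0.01, 0, 0, 0, 0, 0, 0, 0, 0, 0, 0, 0, 0, 0, 0, 0, 0, 0, 0, 0, 0, 0, 0, 0, 0, 0, 0, 0, 0, 0, 0, 0, 0, 0]'

```text
t: 19.3
position: [536.4, 63.9, 120.5]
orientation: [3.09, 0.564, 0.002]
contact_force: [-2.6, -0.5, 7.1]
gripper_width: 0.311
grip_force: 30.0
```

```bash
python3 - <<'E'
from h import *
p,T,s=tool();print(p,T.round(4),s["contact_force"],s["wrist_torque"])
E
```

```text
[536.35241947  63.86184889 120.45031327] [[ 9.356e-01  3.531e-01  1.300e-03]
 [ 3.531e-01 -9.356e-01 -0.000e+00]
 [ 1.200e-03  5.000e-04 -1.000e+00]] [-2.61413323 -0.45501733  7.14345313] [-0.11734896  0.39459039 -0.08851149]
```

Emit:
servo_tool --commands '[-0.02, 0, 0.02, 0, 0, 0, -0.02, 0, 0.01, 0, 0, 0, 0, 0, 0.01, 0, 0, 0, 0, 0, 0, 0, 0, 0, 0, 0, 0, 0, 0, 0, 0, 0, 0, 0, 0, 0, 0, 0, 0, 0, 0, 0, 0, 0, 0, 0, 0, 0]'

```text
t: 20.3
position: [536.3, 63.8, 120.4]
orientation: [3.09, 0.564, 0.003]
contact_force: [-1.4, 0.6, 8.4]
gripper_width: 0.312
grip_force: 30.0
```

Emit:
servo_tool --commands '[-0.02, 0, 0.01, 0, 0, 0, 0, 0, 0.01, 0, 0, 0, 0, 0, 0, 0, 0, 0, 0, 0, 0, 0, 0, 0, 0, 0, 0, 0, 0, 0, 0, 0, 0, 0, 0, 0, 0, 0, 0, 0, 0, 0, 0, 0, 0, 0, 0, 0]'

```text
t: 21.3
position: [536.3, 63.8, 120.4]
orientation: [3.091, 0.564, 0.004]
contact_force: [-1.3, 0.9, 9.0]
gripper_width: 0.318
grip_force: 30.0
```

Seated: the position is locked and the net push is about 10 N. Now I unload it and lift it a few mm for the rocking check.

Emit:
servo_tool --commands '[0.02, 0, -0.05, 0, 0, 0, 0.02, 0, -0.1, 0, 0, 0, 0.02, 0, -0.1, 0, 0, 0, 0, 0, -0.1, 0, 0, 0, 0, 0, -0.1, 0, 0, 0, 0, 0, -0.1, 0, 0, 0, 0, 0, 0, 0, 0, 0, 0, 0, 0, 0, 0, 0]'

```text
t: 22.3
position: [535.6, 63.9, 124.3]
orientation: [-3.09, -0.564, 0.001]
contact_force: [0.0, 0.6, -1.0]
gripper_width: 0.316
grip_force: 30.0
```

```bash
python3 - <<'E'
from h import *
p,T,s=tool();print(p,T.round(4),s["contact_force"],s["wrist_torque"])
E
```

```text
[535.55409082  63.86066351 124.33307208] [[ 9.356e-01  3.530e-01 -5.000e-04]
 [ 3.530e-01 -9.356e-01  1.000e-04]
 [-4.000e-04 -3.000e-04 -1.000e+00]] [ 0.03776435  0.63259403 -1.01675398] [-0.01448905  0.02467766 -0.01185452]
```

Emit:
servo_tool --commands '[0.07, 0, -0.03, 0, 0, 0, 0, 0.05, 0, 1, 0, 0, 0, 0.05, 0, 1, 0, 0, 0, 0.06, 0, 1.1, 0, 0, 0, 0.06, 0, 1.1, 0, 0, 0, 0.05, 0, 1, 0, 0, 0, 0.05, 0, 1, 0, 0, 0, 0, 0, 0, 0, 0]'

```text
t: 23.3
position: [537.6, 60.9, 124.5]
orientation: [-2.985, -0.544, 0.03]
contact_force: [-0.1, -0.1, -1.0]
gripper_width: 0.312
grip_force: 30.0
```

```bash
python3 - <<'E'
from h import *
p,T,s=tool();print(p,T.round(4),s["contact_force"],s["wrist_torque"],np.degrees(np.arccos(-T[2,2])))
a=p+T[:,2]*30;print("pivot",a)
E
```

```text
[537.57204791  60.92099108 124.52324052] [[ 9.358e-01  3.505e-01 -3.840e-02]
 [ 3.526e-01 -9.303e-01  1.015e-01]
 [-1.000e-04 -1.085e-01 -9.941e-01]] [-0.10719265 -0.05229637 -0.95996806] [-0.04683573  0.00299147 -0.02381271] 6.231192978851888
pivot [536.42028557  63.96670846  94.70047993]
```

Rocked to 6.2° and moving freely, still in the mouth. Bringing it level again.

Emit:
servo_tool --commands '[0, -0.05, 0, -1, 0, 0, 0, -0.05, 0, -1, 0, 0, 0, -0.06, 0, -1.1, 0, 0, 0, -0.06, 0, -1.1, 0, 0, 0, -0.05, 0, -1, 0, 0, 0, -0.05, 0, -1, 0, 0, 0, 0, 0, 0, 0, 0, 0, 0, 0, 0, 0, 0]'

```text
t: 24.3
position: [536.5, 64.1, 124.8]
orientation: [3.091, 0.564, 0.0]
contact_force: [0.7, -0.5, -1.1]
gripper_width: 0.318
grip_force: 30.0
```

```bash
python3 - <<'E'
from h import *
p,T,s=tool();print(p,T.round(4),s["contact_force"],(T.T@(np.array([536.3,63.85,120.4])-p)).round(2))
E
```

```text
[536.46460904  64.05726518 124.84136365] [[ 9.356e-01  3.530e-01  1.000e-04]
 [ 3.530e-01 -9.356e-01  0.000e+00]
 [ 1.000e-04  0.000e+00 -1.000e+00]] [ 0.73185903 -0.54817699 -1.0972758 ] [-0.23  0.14  4.44]
```

Emit:
servo_tool --commands '[-0.02, 0.01, 0.06, 0, 0, 0, 0, 0, 0.06, 0, 0, 0, 0, 0, 0.06, 0, 0, 0, 0, 0, 0.06, 0, 0, 0, 0, 0, 0.06, 0, 0, 0, 0, 0, 0.06, 0, 0, 0, 0, 0, 0.05, 0, 0, 0, 0, 0, 0, 0, 0, 0]'

```text
t: 25.3
position: [536.3, 63.8, 120.7]
orientation: [3.09, 0.564, 0.0]
contact_force: [0.1, 0.4, -0.8]
gripper_width: 0.314
grip_force: 30.0
```

Emit:
servo_tool --commands '[0, 0, 0.03, 0, 0, 0, 0, 0, 0.03, 0, 0, 0, 0, 0, 0.02, 0, 0, 0, 0, 0, 0.02, 0, 0, 0, 0, 0, 0, 0, 0, 0, 0, 0, 0, 0, 0, 0, 0, 0, 0, 0, 0, 0, 0, 0, 0, 0, 0, 0]'

```text
t: 26.3
position: [536.5, 63.9, 120.6]
orientation: [3.09, 0.564, 0.0]
contact_force: [-2.7, -0.0, 7.3]
gripper_width: 0.313
grip_force: 30.0
```

Emit:
servo_tool --commands '[-0.02, 0, 0.01, 0, 0, 0, -0.02, 0, 0.01, 0, 0, 0, -0.02, 0, 0, 0, 0, 0, 0, 0, 0, 0, 0, 0, 0, 0, 0, 0, 0, 0, 0, 0, 0, 0, 0, 0, 0, 0, 0, 0, 0, 0, 0, 0, 0, 0, 0, 0]'

```text
t: 27.3
position: [536.3, 63.8, 120.5]
orientation: [3.091, 0.564, 0.002]
contact_force: [-2.3, -0.2, 6.2]
gripper_width: 0.314
grip_force: 30.0
```

```bash
python3 - <<'E'
from h import *
p,T,s=tool();print(p,T.round(4),s["contact_force"],s["wrist_torque"])
E
```

```text
[536.33264962  63.83777478 120.49905327] [[ 9.356e-01  3.531e-01  1.400e-03]
 [ 3.531e-01 -9.356e-01  2.000e-04]
 [ 1.400e-03  3.000e-04 -1.000e+00]] [-2.2816085  -0.17711229  6.16969688] [-0.04520856  0.45591688  0.00826772]
```

Emit:
servo_tool --commands '[-0.02, 0, 0.01, 0, 0, 0, -0.02, 0, 0.01, 0, 0, 0, -0.02, 0, 0.01, 0, 0, 0, 0, 0, 0.01, 0, 0, 0, 0, 0, 0, 0, 0, 0, 0, 0, 0, 0, 0, 0, 0, 0, 0, 0, 0, 0, 0, 0, 0, 0, 0, 0]'

```text
t: 28.3
position: [536.3, 63.8, 120.5]
orientation: [-3.091, -0.564, -0.004]
contact_force: [-1.7, 2.2, 6.2]
gripper_width: 0.312
grip_force: 30.0
```

Emit:
servo_tool --commands '[0, 0.01, 0.02, 0, 0, 0, 0, 0.01, 0.02, 0, 0, 0, 0, 0, 0.01, 0, 0, 0, 0, 0, 0.01, 0, 0, 0, 0, 0, 0, 0, 0, 0, 0, 0, 0, 0, 0, 0, 0, 0, 0, 0, 0, 0, 0, 0, 0, 0, 0, 0]'

```text
t: 29.3
position: [536.3, 63.8, 120.4]
orientation: [-3.09, -0.564, -0.004]
contact_force: [-3.2, 2.1, 9.5]
gripper_width: 0.315
grip_force: 30.0
```

```bash
python3 - <<'E'
from h import *
p,T,s=tool();print(p,T.round(4),s["contact_force"],s["wrist_torque"])
E
```

```text
[536.3168261   63.79940097 120.44322642] [[ 9.356e-01  3.531e-01  2.500e-03]
 [ 3.531e-01 -9.356e-01  9.000e-04]
 [ 2.700e-03  0.000e+00 -1.000e+00]] [-3.23999596  2.0921682   9.51739985] [0.2635288  0.61430731 0.04690122]
```

Emit:
servo_tool --commands '[0.03, 0, -0.02, 0, 0, 0, 0.03, 0, -0.03, 0, 0, 0, 0.02, 0, -0.02, 0, 0, 0, 0, 0, -0.02, 0, 0, 0, 0, 0, 0, 0, 0, 0, 0, 0, 0, 0, 0, 0, 0, 0, 0, 0, 0, 0, 0, 0, 0, 0, 0, 0]'

```text
t: 30.3
position: [536.4, 63.8, 120.5]
orientation: [-3.09, -0.564, -0.001]
contact_force: [-3.6, 1.2, 7.0]
gripper_width: 0.314
grip_force: 30.0
```

Emit:
servo_tool --commands '[-0.02, 0.01, -0.02, 0, 0, 0, -0.01, 0, -0.02, 0, 0, 0, 0, 0, -0.01, 0, 0, 0, 0, 0, 0, 0, 0, 0, 0, 0, 0, 0, 0, 0, 0, 0, 0, 0, 0, 0, 0, 0, 0, 0, 0, 0, 0, 0, 0, 0, 0, 0]'

```text
t: 31.3
position: [536.3, 63.8, 120.5]
orientation: [-3.09, -0.564, -0.002]
contact_force: [-1.6, 2.4, 5.9]
gripper_width: 0.317
grip_force: 30.0
```

Emit:
servo_tool --commands '[0, 0, 0, 0, 0, 0, 0, 0, 0, 0, 0, 0, 0, 0, 0, 0, 0, 0, 0, 0, 0, 0, 0, 0, 0, 0, 0, 0, 0, 0, 0, 0, 0, 0, 0, 0, 0, 0, 0, 0, 0, 0, 0, 0, 0, 0, 0, 0]' --fingers 0

```text
t: 32.3
position: [535.7, 63.4, 119.9]
orientation: [3.091, 0.564, 0.0]
contact_force: [-0.0, 0.1, -0.6]
gripper_width: 0.995
grip_force: 0.0
```

Emit:
servo_tool --commands '[0, 0, -1, 0, 0, 0, 0, 0, -3, 0, 0, 0, 0, 0, -3, 0, 0, 0, 0, 0, -3, 0, 0, 0, 0, 0, -2, 0, 0, 0, -3, 0, 0, 0, 0, 0, -3, 0, 0, 0, 0, 0, 0, 0, 0, 0, 0, 0]'

```text
t: 33.3
position: [478.8, 42.0, 240.0]
orientation: [3.091, 0.562, 0.001]
contact_force: [0.2, -0.3, 0.2]
gripper_width: 1.002
grip_force: 0.0
```

```bash
python3 - <<'E'
from h import *
c=optics.get_calibration("wrist");a=optics.get_image("wrist");b=optics.get_image("scene");print(bot.read_state()["t"])
o=np.zeros((600,800,3),np.uint8)
f=1.25;o[:375,:600]=cv2.resize(a,None,fx=f,fy=f,interpolation=3)[:375,:600]
o[375:600,:400]=cv2.resize(b[140:252,220:420],(400,225),interpolation=3)
o[375:600,400:]=cv2.resize(b[130:270,130:380],(400,225),interpolation=3)
cv2.imwrite("pics/end.png",o)
E
```

```text
33.4
```

View pics/end.png

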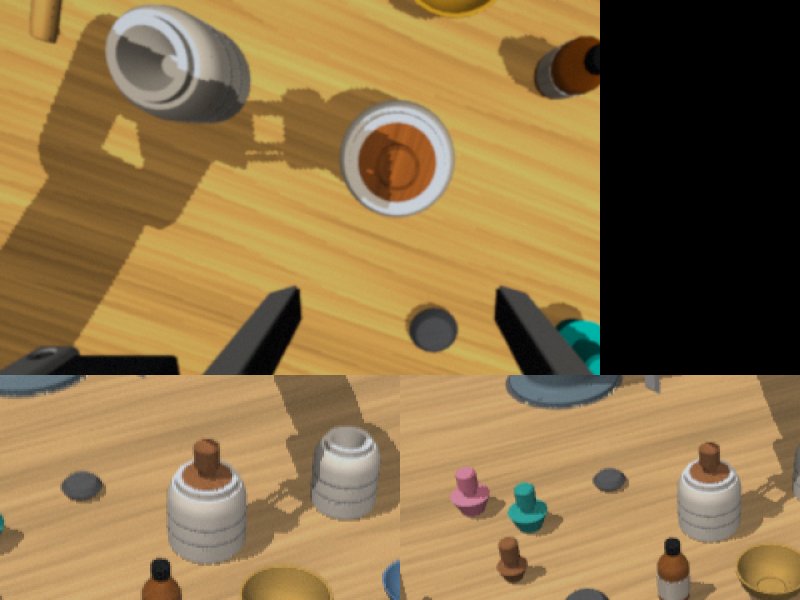

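The stopper sits centred and level in the larger jar, with the cone's top flush with the rim and the knob at (398,165) concentric with the mouth. Everything else in view is where it was, so I'm handing in.

```bash
python3 -c "
from bench import close_job
print(close_job())"
```

```text
the job is handed in; nothing more can be done
None
```

The larger stopper is in the larger jar: I pressed it home at about 10 N, rocked it about 6.2° in the mouth without it jamming, pressed it home level again at about 10–11 N, let go, and handed the job in at about 33 s; no verdict came back.

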